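# Put the rabbit's things back on the laundry shelf

## Task

Put the rabbit's washed things away: hang the hay rack by the middle of its top wire bail in the hook on the rail, then hang the catch tray by its hook from the middle of the wire loop under the rack, so that both hang level and still. Stack all the small tins lid up and squarely, centred, in one column on the big tin where it stands, and leave the jar, the bowl and the scoop alone.

Things in the scene. Friction and masses are not known exactly. Their poses are not given: they have to be found in the camera images.
- hook_seat (a point): Seat of the fixed steel hook on the rail: where the centre line of a 6 mm wire lies once hung, 317 mm above the shelf. The hook is a flat strip 24 mm wide (in y): an arm comes from the rail towards -x at height 327 mm, bends down into a V with its bottom 6 mm below the seat, and rises to a lip. x points from the seat towards the rail (away from the robot at yaw 0), y along the rail, z up.
- hook_lip (a point): Top edge of the hook's upturned lip, 18 mm in front (-x) of the seat and 15 mm above it. A wire comes in from the -x side over the lip and then down into the seat: its centre line must be 20 mm or more above the seat to pass (30 mm is comfortable; nothing is in the way above).
- rail: Foot line of the fixed aluminium rail, on the shelf below the middle of its bar, 108 mm behind (+x) hook_seat. Bar 400 mm long along y, 20 mm deep, its clips' top at 334 mm, on two uprights 18 mm square 75 mm behind it at y +-170 mm. A steel comb is clipped to it at y +140 mm, just in front of the bar, down to 180 mm above the shelf.
- rack_center (a point): Grey plastic hay rack, about 250 g, same from front and back; centre, 85 mm above the underside of the legs it stands on. z up, y along its length. Open slatted V trough between two end panels (y +-85 mm, 72 mm deep in x, top 43 mm above here), a grip lug outside each panel (rack_lug_a, _b), a wire bail above (rack_bail) and a wire loop beneath (rack_loop).
- rack_lug_a (a point): Grip point on the rack's upright lug at its +y end, 66 mm above rack_center, y +96 mm. The lug is 16 x 16 mm, free from 24 mm below this point to 19 mm above it; can be gripped from above closing along x or y. The bail's sloping wire is 40 mm inward at this height.
- rack_lug_b (a point): The same on the lug at the rack's -y end (y -96 mm).
- rack_bail (a point): Middle of the top bar of the rack's bail, on the wire's centre line, 84 mm above rack_center. Wire 6 mm thick; the bar runs 30 mm to either side along the rack's y, then slopes down to the tops of the end panels. The window below it is open down into the trough.
- rack_loop (a point): Middle of the bottom bar of the loop under the rack, on the wire's centre line, 75 mm below rack_center, 10 mm above the underside of the legs. Wire 6 mm thick; the bar runs 36 mm to either side along the rack's y, its ends go straight up to the trough. The window is clear to 50 mm above the bar's centre line, from front to back. 158 mm above the shelf once the rack is hung.
- tray_center (a point): Grey plastic catch tray, about 200 g: open dish 190 mm (x) x 150 mm (y) x 28 mm high; this is its centre, 64 mm above its underside. z up. Upright grip lugs outside the middle of both short sides (x +-103 mm). A wire yoke from the long sides (5 mm thick, at x 0) carries a steel strip hook (tray_hook) under which the tray balances level.
- tray_lug (a point): Grip point on the tray's lug at its -x side (the side nearer the robot at the start), 103 mm from tray_center, 55 mm above the underside. The lug is 16 x 16 mm, its top 20 mm above this point, the dish's rim 27 mm below it; can be gripped from above closing along x or y.
- tray_hook (a point): Seat inside the tray hook's arch: where the centre line of a 6 mm wire comes to lie, 56 mm above tray_center. Strip 24 mm wide (y): shank 15 mm on the -x side of the seat, arch top 8 mm above it, tip 14 mm on the +x side, down to 9 mm below it. It goes over a wire by moving towards the tray's +x, lifted 15 to 35 mm above its hung height, then down.
- bigtin_center (a point): Centre of the big closed lidded metal tin, 130 mm (x) x 90 mm (y) x 60 mm high, 0.9 kg. z up. The column is built on its flat lid.
- tin1_center (a point): Centre of a small closed lidded metal tin, 96 mm (x) x 66 mm (y) x 36 mm high, 180 g, flat top and bottom, lid up (z). Three to five of these are present, all alike.
- tin2_center (a point): Centre of a small closed lidded metal tin, 96 mm (x) x 66 mm (y) x 36 mm high, 180 g, flat top and bottom, lid up (z). Three to five of these are present, all alike.
- tin3_center (a point): Centre of a small closed lidded metal tin, 96 mm (x) x 66 mm (y) x 36 mm high, 180 g, flat top and bottom, lid up (z). Three to five of these are present, all alike.
- tin4_center (a point): Centre of a small closed lidded metal tin, 96 mm (x) x 66 mm (y) x 36 mm high, 180 g, flat top and bottom, lid up (z). Three to five of these are present, all alike.
- tin5_center (a point): Centre of a small closed lidded metal tin, 96 mm (x) x 66 mm (y) x 36 mm high, 180 g, flat top and bottom, lid up (z). Three to five of these are present, all alike.
- rack: The hay rack; its origin is the middle of the underside of its feet.
- tray: The catch tray; its origin is the middle of its underside.
- jar: Bystander: glass treat jar, 84 mm across, 130 mm high; origin under its centre.
- bowl: Bystander: terracotta bowl, 120 mm across, 50 mm high, with a wicker ball in it up to 73 mm; origin under its centre.
- scoop: Bystander: green plastic scoop, box 85 x 55 x 34 mm with an 85 mm handle to -x; origin under the box's centre.

How it is judged (in metres and radians):
On the way, in this order (a step that is already met when the one before it is completed fails the run):
1. the hay rack hangs level by the middle of its bail in the rail's hook (within 18 mm) (distance between rack_bail and hook_seat below 0.018 m and angle between rack_center's own z axis and vertical below 0.15 rad), for 0.3 s.
2. the tray hangs level by its hook from the rack's lower loop (within 20 mm of the loop's middle), the rack still hanging (all of step 1 and distance between tray_hook and rack_loop below 0.02 m and angle between tray_center's own z axis and vertical below 0.15 rad), for 0.3 s.
At the end, for the whole second after the job is handed in: Rack's bail middle within 18 mm of the hook seat, tray hook within 20 mm of the rack loop's middle, both level to 0.15 rad and still. Each small tin present: lid up on the big tin, within 10 mm of its centre line and 0.12 rad of its sides. Big tin upright, within 40 mm of its start (all of step 2 and linear speed of each of rack, tray below 0.03 m/s and angle between each of bigtin_center, tin1_center, tin2_center, tin3_center, tin4_center, tin5_center's own z axis and vertical below 0.05 rad and distance of bigtin_center from where it was at the start of the episode below 0.04 m and horizontal distance between each of tin1_center, tin2_center, tin3_center, tin4_center, tin5_center and bigtin_center below 0.01 m and angle between the x axis of each of tin1_center, tin2_center, tin3_center, tin4_center, tin5_center and the x axis of bigtin_center, either way round below 0.12 rad and linear speed of each of tin1, tin2, tin3, tin4, tin5 below 0.02 m/s); the robot touches nothing.
It fails at once if the jar is pushed more than 40 mm or tipped over (distance of jar from where it was at the start of the episode above 0.04 m or angle between jar's own z axis and vertical above 0.5 rad).
It fails at once if the bowl is pushed more than 40 mm or tipped over (distance of bowl from where it was at the start of the episode above 0.04 m or angle between bowl's own z axis and vertical above 0.5 rad).
It fails at once if the scoop is pushed more than 40 mm or tipped over (distance of scoop from where it was at the start of the episode above 0.04 m or angle between scoop's own z axis and vertical above 0.5 rad).
Of tin1, tin2, tin3, tin4, tin5 only 3 to 5 are there at a start; the rules pass over those that are not, and their reading is None.
At some moment in a run one of tray, rack may be knocked a few centimetres aside while the robot is not near it.
It also fails if it takes over 210 s, if anything falls off the work surface, if the arm or the gripper's body presses on something with over 40 N, if the wrist force passes 120 N, or if a joint passes its speed limit or range.

## Robot

A 6-joint arm with a two-finger parallel gripper is mounted at the origin on the work surface. World frame = base frame: x ahead of the robot, y to its left, z up, the work surface at z = 0. Lengths are in mm, angles in rad, forces in N, time in s.
With the tool pointing down it reaches from about 375 to 925 mm from the base axis. Payload 5.7 kg.
Tool frame: the origin (TCP) lies on the centre line of the jaws, within the pads' length; the fingertips stand 8 mm ahead of it and the grasp point (between the pads) lies 11 mm behind it (arm.tips_ahead is the distance from the TCP to the fingertips, in mm); x points along the fingers, z is the direction in which the jaws open and shut, and the axes are right-handed (so a half turn about x gives the same grasp; the last joint's range is limited). The gripper opens to 85 mm and grips with 20 to 120 N. Pads are 22 mm wide; open, the fingers measure 114 mm over their backs; the gripper's body (76 mm by 85 mm) begins 54 mm behind the grasp point. The pads swing forward as they close: fully open they stand 13 mm farther back than shut.
Start: joints at [1.002, 0.359, 1.51, -0, 1.272, -0.115], TCP at [263.019, 539.245, 239.267] pointing down, gripper open.
Joint ranges: [-2.97, 2.97], [-1.01, 2.36], [0.21, 2.38], [-0.96, 4.11], [0.2, 2.71], [-2.98, 2.98]. Speed limits (rad/s): [2.39, 2.39, 3.14, 3.14, 3.14, 3.14].

## Interface

Orientations are given as a unit quaternion [w, x, y, z].
In Python, from station import arm gives the robot as it stands. The module is installed in compiled form; this text tells all that it offers. Calls block until the motion is done:
- arm.move_to(position, orientation): joint-space move of the TCP to a pose.
- arm.line_to(position, rot=None, feed=150, threshold=None): straight line of the TCP; rot=None keeps the orientation; feed is the mean speed in mm/s. With threshold (N) it stops when the force on the tool has changed by that much, and returns True; else False.
- arm.movej(angles): joint-space move.
- arm.move_gripper(opening, grip_force=None): finger opening in mm; grip_force is the grip in N (None keeps the last); returns when the fingers have stopped.
- arm.sleep(seconds).
- arm.solve_ik(position, orientation): joint angles nearest the present ones, or None.
- arm.read_camera(name): name is "scene" or "side" or "wrist"; returns (picture, depth): 420x560x3 uint8, blue, green, red; 420x560 float32, mm along the optical axis (not along the pixel's ray), 0 where there is no reading.
- arm.get_calibration(name): a dict with "fovy" (degrees; the focal length in pixels is half the picture's height over the tangent of half this angle, whatever the lens; pixels are square), "cx", "cy" (the principal point, pixels), "world_from_camera" (4x4, takes a point from camera to world coordinates); the wrist camera has in their place "tool_from_camera" (4x4, takes a point from camera to tool coordinates, whose origin is the TCP and whose axes are the tool frame's). Camera axes: x right, y down, z forward; pixel columns grow to the right and rows downward; lengths in mm; the calibration is good to about 2 mm. The wrist camera is an equidistant fisheye: a pixel r from the principal point sees the ray r / f radians off the axis. A picture is of the moment at which its call begins: read the wrist's pose just before it. get_calibration takes no time and is no camera call.
A pose or a line that the arm cannot do raises arm.PlanningError and nothing moves.
- arm.close_job(): hands the job in, once; it reports no verdict.
Readings, each from a call of its own:
- arm.get_time(): time.
- arm.get_joint_pos(): joint angles.
- arm.get_joint_velocities(): joint speeds.
- arm.get_joint_torque(): joint torques, N m.
- arm.get_eef_pos(): TCP position.
- arm.get_eef_rot(): TCP orientation.
- arm.get_contact_force(): force on the tool from outside, world axes, zero at the start.
- arm.get_torque(): the same for the moment, N m.
- arm.get_opening(): finger opening in mm.
Only numpy, scipy, OpenCV 4.12 (cv2) and the standard library are available. Lean on these libraries where they do the work, as an engineer would, in place of code of your own. Each camera call takes 0.05 s, during which the arm holds its last target.

## Working session

There is one attempt and no reset: what is moved stays moved. The work goes in short steps, each a Python script; the robot and the scene stay as the last script left them, time stands still between calls to the robot, and variables do not carry over. Pictures are saved under pics/ and viewed, and the job is handed in when it is done.

```bash
ls; mkdir -p pics; python3 - <<'E'
from station import arm
import cv2,numpy as np
for n in ["scene","side","wrist"]:
    p,d=arm.read_camera(n); cv2.imwrite(f"pics/a_{n}.png",p); np.save(f"a_{n}.npy",d)
    c=arm.get_calibration(n); print(n,c["fovy"],c["cx"],c["cy"]); print(np.round(c.get("world_from_camera",c.get("tool_from_camera")),3).tolist())
print(arm.get_time(),arm.get_eef_rot(),arm.get_contact_force(),arm.tips_ahead)
E
```

```text
pics
scene 47.31014189748554 276.3101015966158 204.4689769910707
[[0.652, 0.603, -0.46, 1120.076], [0.759, -0.523, 0.388, -435.362], [-0.006, -0.602, -0.798, 1212.781], [0.0, 0.0, 0.0, 1.0]]
side 55.37364973103428 275.6201841261298 205.87319969551498
[[0.705, -0.536, 0.463, -5.979], [-0.709, -0.518, 0.479, -528.978], [-0.017, -0.667, -0.745, 1136.8], [0.0, 0.0, 0.0, 1.0]]
wrist 65.70646984690485 281.04958059282956 208.85521876697987
[[-0.0, -0.281, 0.96, -134.457], [0.0, -0.96, -0.281, 71.476], [1.0, 0.0, 0.0, 0.086], [0.0, 0.0, 0.0, 1.0]]
0.15 [ 0.59918507 -0.37494249  0.6001339   0.37447922] [ 0.822784   -0.82031147 -0.26540899] 8.0
```

View pics/a_scene.png

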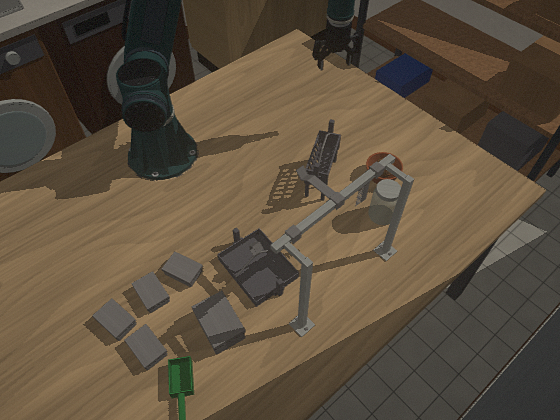

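View pics/a_side.png

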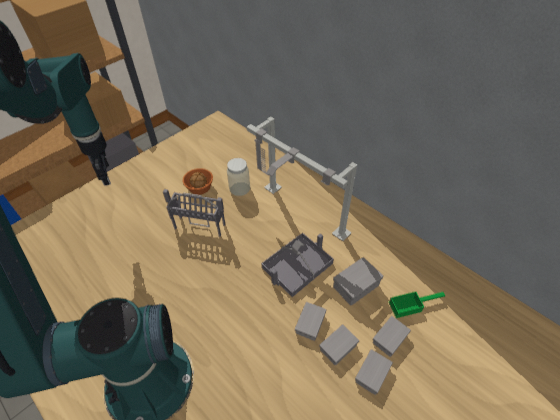

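View pics/a_wrist.png

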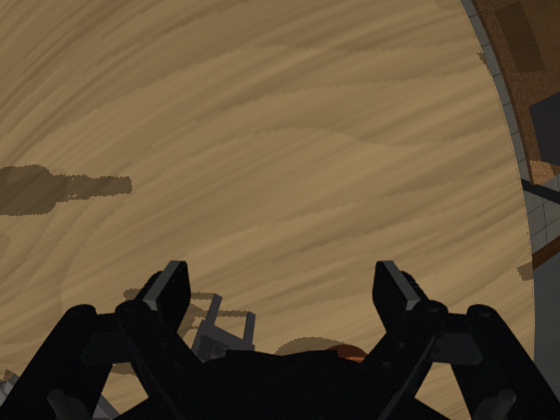

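```bash
cat > h.py <<'E'
import numpy as np,cv2
from station import arm
from scipy.spatial.transform import Rotation as R
def cloud(name,p=None,d=None):
    if p is None: p,d=arm.read_camera(name)
    c=arm.get_calibration(name); f=210/np.tan(np.radians(c["fovy"])/2)
    v,u=np.mgrid[0:420,0:560]; m=d>0
    X=np.stack([(u-c["cx"])/f*d,(v-c["cy"])/f*d,d],-1)[m]
    T=np.array(c["world_from_camera"]); return X@T[:3,:3].T+T[:3,3], p[m]
def topview(P,C,x0,x1,y0,y1,s,fn,byheight=False,zmax=400):
    # image: right = -y, up = +x
    h=int((x1-x0)/s);w=int((y1-y0)/s); im=np.zeros((h,w,3),np.uint8)
    m=(P[:,0]>x0)&(P[:,0]<x1)&(P[:,1]>y0)&(P[:,1]<y1)&(P[:,2]<zmax)
    P=P[m];C=C[m];o=np.argsort(P[:,2]);P=P[o];C=C[o]
    r=np.clip(((x1-P[:,0])/s).astype(int),0,h-1);c=np.clip(((y1-P[:,1])/s).astype(int),0,w-1)
    if byheight:
        C=cv2.applyColorMap(np.clip(P[:,2]/zmax*255,0,255).astype(np.uint8),cv2.COLORMAP_JET)[:,0]
    im[r,c]=C
    for g in range(int(np.ceil(x0/100)*100),int(x1),100): 
        rr=int((x1-g)/s); cv2.line(im,(0,rr),(8,rr),(255,255,255),1); cv2.putText(im,str(g),(10,rr+4),0,.35,(255,255,255),1)
    for g in range(int(np.ceil(y0/100)*100),int(y1),100):
        cc=int((y1-g)/s); cv2.line(im,(cc,0),(cc,8),(255,255,255),1); cv2.putText(im,str(g),(cc-10,20),0,.35,(255,255,255),1)
    cv2.imwrite(fn,im)
E
python3 - <<'E'
from h import *
PS=[]
for n in ["scene","side"]:
    P,C=cloud(n,cv2.imread(f"pics/a_{n}.png"),np.load(f"a_{n}.npy")); PS.append((P,C))
    m=(abs(P[:,0]-500)<400)&(abs(P[:,1])<500)&(abs(P[:,2])<20); print(n,np.percentile(P[m,2],[5,50,95]))
    topview(P,C,200,1000,-560,560,1.6,f"pics/t_{n}.png",True,350)
E
```

```text
scene [-2.64961658  1.63192928  6.62876425]
side [-3.47964677  0.38304704  5.03019393]
```

```bash
python3 -c "
import cv2,numpy as np
a=cv2.imread('pics/t_scene.png');b=cv2.imread('pics/t_side.png')
print(a.shape)"
```

```text
(500, 700, 3)
```

View pics/t_scene.png

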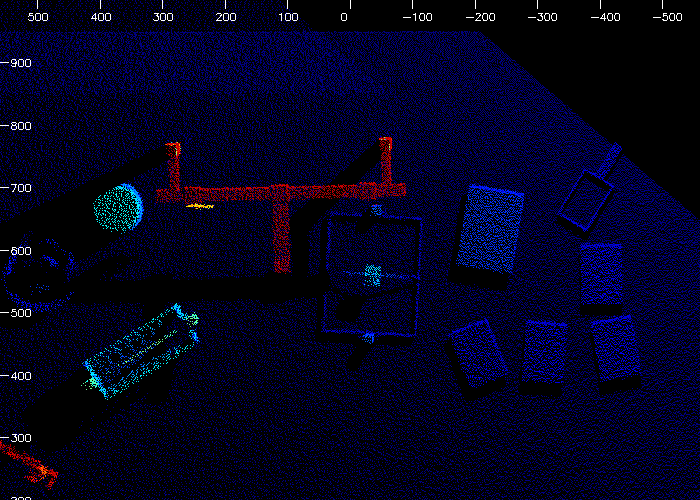

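View pics/t_side.png

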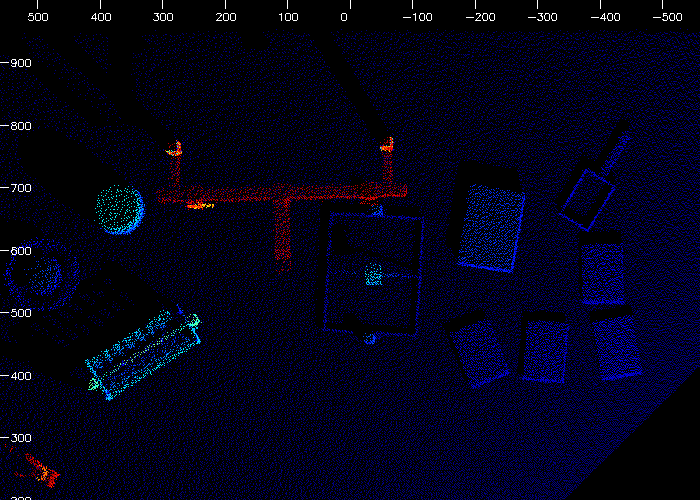

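```bash
cat >> h.py <<'E'
def rect(P,cx,cy,r,z0,z1):
    m=(np.hypot(P[:,0]-cx,P[:,1]-cy)<r)&(P[:,2]>z0)&(P[:,2]<z1)
    Q=P[m][:,:2]
    # drop isolated points
    from scipy.spatial import cKDTree
    if len(Q)<20: return None
    t=cKDTree(Q); n=np.array([len(a) for a in t.query_ball_point(Q,6)]); Q=Q[n>=4]
    (x,y),(w,h),a=cv2.minAreaRect(Q.astype(np.float32))
    if w<h: w,h=h,w; a+=90
    a=(a+90)%180-90
    return np.round([x,y,w,h,a,len(Q),np.median(P[m][:,2])],1)
E
python3 - <<'E'
from h import *
W={}
for n in ["scene","side"]:
    P,C=cloud(n,cv2.imread(f"pics/a_{n}.png"),np.load(f"a_{n}.npy")); W[n]=P
W["both"]=np.vstack([W["scene"],W["side"]])
for nm,a in dict(big=(635,-225,95,50,75),t1=(435,-205,65,28,50),t2=(435,-312,65,28,50),t3=(440,-425,65,28,50),t4=(558,-403,65,28,50),trayrim=(565,-35,135,20,36),hook=(562,-35,25,108,140),lug=(460,-28,25,60,90),lug2=(668,-42,25,60,90),lugA=(385,413,30,137,180),lugB=(490,250,30,137,180),rack=(435,330,200,100,135),bail=(435,330,60,150,190)).items():
    print(nm,*[ (k,rect(W[k],*a)) for k in W])
P=W["both"]
m=(P[:,2]>315)&(P[:,2]<350)&(abs(P[:,0]-690)<25)&(P[:,1]>-100)&(P[:,1]<320)&~((abs(P[:,1]-110)<25))
Q=P[m]; 
for k in ["scene","side"]:
    P=W[k]
    for z0,z1 in[(315,350)]:
        Q=P[(P[:,2]>z0)&(P[:,2]<z1)&(P[:,0]>550)&(P[:,0]<720)&(P[:,1]>-110)&(P[:,1]<330)]
        for y0 in range(-100,320,35):
            q=Q[(Q[:,1]>y0)&(Q[:,1]<y0+35)]
            print(k,y0,len(q),np.round(np.percentile(q[:,0],[3,50,97]),0),np.round(np.median(q[:,2])))
        q=Q[Q[:,0]<660]; print("hookarm y",np.percentile(q[:,1],[3,50,97]),"x",np.percentile(q[:,0],[0,2]))
        for x in range(560,680,10):
            qq=q[(q[:,0]>x)&(q[:,0]<x+10)]
            if len(qq):print(x,np.round(np.percentile(qq[:,1],[5,95]),1),np.round(np.percentile(qq[:,2],[5,50,95])))
        print("end y",Q[Q[:,0]>670][:,1].min(),Q[Q[:,0]>670][:,1].max())
E
```

```text
big ('scene', array([ 633.4, -224.5,  132.6,   90.1,   -9.6, 1734. ,   60.8])) ('side', array([ 634.2, -226.5,  132.4,   90.7,   -9.1, 1104. ,   60.1])) ('both', array([ 633.6, -225.5,  133.4,   92.4,   -9.5, 2841. ,   60.5]))
t1 ('scene', array([ 434.1, -205.7,  100.1,   68.5,   20.4,  751. ,   37.1])) ('side', array([ 434.7, -207.5,   97.2,   66.3,   21.5,  703. ,   35.9])) ('both', array([ 433.9, -206.1,  100.5,   69.5,   21.5, 1454. ,   36.5]))
t2 ('scene', array([ 437. , -311. ,   99.4,   66.2,   -4.7,  808. ,   37. ])) ('side', array([ 437.3, -313. ,   97.7,   67.5,   -4.4,  804. ,   36. ])) ('both', array([ 436.9, -312.4,   99.2,   68.5,   -5.3, 1612. ,   36.3]))
t3 ('scene', array([ 442.6, -425.5,  101.1,   66.6,    9.5,  902. ,   36.7])) ('side', array([ 443.2, -427.2,   97.9,   65.3,   10. ,  910. ,   36. ])) ('both', array([ 442.6, -426. ,  101.1,   67.9,   10. , 1812. ,   36.3]))
t4 ('scene', array([ 5.615e+02, -4.021e+02,  9.860e+01,  6.600e+01,  8.000e-01,
        9.910e+02,  3.680e+01])) ('side', array([ 561.5, -404.3,   96.9,   66. ,    0.9,  769. ,   36.4])) ('both',
[... 2874 characters left out ...]
61. 701.] 329.0
side 110 154 [583. 669. 700.] 330.0
side 145 73 [678. 684. 699.] 330.0
side 180 72 [678. 683. 698.] 330.0
side 215 83 [675. 683. 701.] 330.0
side 250 89 [674. 687. 719.] 330.0
side 285 47 [676. 683. 710.] 330.0
hookarm y [ 96.01318594 106.96255608 119.13282688] x [562.88242802 567.03991013]
560 [ 98.  115.7] [328. 331. 333.]
570 [ 95.4 114.8] [318. 319. 327.]
580 [ 96.9 117.9] [315. 317. 318.]
590 [ 96.5 118.6] [317. 321. 327.]
600 [ 97.2 118.8] [323. 327. 330.]
610 [ 97.  118.5] [327. 329. 331.]
620 [ 97.6 117.7] [327. 329. 331.]
630 [ 97.5 118.7] [326. 329. 332.]
640 [ 98.2 119.1] [326. 330. 333.]
650 [ 97.4 118.6] [328. 329. 331.]
end y -90.66118477161655 309.2397920482863
```

```bash
cat >> h.py <<'E'
def down(a):
    """tool down, z_tool (jaw dir) at angle a deg; y_tool = angle a+90"""
    a=np.radians(a); z=np.array([np.cos(a),np.sin(a),0]); x=np.array([0,0,-1.]); y=np.cross(z,x)
    q=R.from_matrix(np.stack([x,y,z],1)).as_quat(); return np.array([q[3],q[0],q[1],q[2]])
E
python3 - <<'E'
from h import *
q=arm.get_eef_rot(); M=R.from_quat([q[1],q[2],q[3],q[0]]).as_matrix(); print(M.round(2))
def ik(n,p,a):
    for b in (a,a+180):
        j=arm.solve_ik(np.array(p,float),down(b)); print(n,b,None if j is None else np.round(j,2))
ik("pickB",(488,251,140),32.3)
ik("lift",(488,251,340),32.3)
ik("pre",(520,12,340),1.2)
ik("hang",(585,12,288),1.2)
ik("tray",(458,-31,50),87)
ik("traypre",(420,108,107),91)
ik("trayback",(400,-31,150),87)
for n,p,a in [("t1",(434,-206,15),21),("t2",(437,-312,15),-5),("t3",(443,-426,15),10),("t4",(561,-403,15),1),("big",(634,-225,230),-9.3)]: ik(n,p,a+90)
E
```

```text
[[-0.   -0.9   0.44]
 [-0.    0.44  0.9 ]
 [-1.    0.   -0.  ]]
pickB 32.3 [ 0.35  0.4   1.73 -0.    1.01 -0.21]
pickB 212.3 [ 0.35  0.4   1.73 -0.    1.01  2.93]
lift 32.3 [ 0.35  0.21  1.47 -0.    1.46 -0.21]
lift 212.3 [ 0.35  0.21  1.47 -0.    1.46  2.93]
pre 1.2 [-0.11  0.16  1.53 -0.    1.45 -0.13]
pre 181.2 None
hang 1.2 [-0.1   0.3   1.48 -0.    1.37 -0.12]
hang 181.2 None
tray 87 [-0.22  0.44  2.   -0.    0.7  -1.74]
tray 267 [-0.22  0.44  2.   -0.    0.7   1.4 ]
traypre 91 [ 0.09  0.31  2.01 -0.    0.82 -1.5 ]
traypre 271 [ 0.09  0.31  2.01 -0.    0.82  1.65]
trayback 87 [-0.25  0.19  2.03 -0.    0.92 -1.77]
trayback 267 [-0.25  0.19  2.03 -0.    0.92  1.37]
t1 111 [-0.59  0.53  1.98 -0.    0.64 -2.52]
t1 291 [-0.59  0.53  1.98 -0.    0.64  0.62]
t2 85 [-0.75  0.57  1.85 -0.    0.72 -2.23]
t2 265 [-0.75  0.57  1.85 -0.    0.72  0.91]
t3 100 [-0.88  0.64  1.67 -0.    0.83 -2.62]
t3 280 [-0.88  0.64  1.67 -0.    0.83  0.52]
t4 91 [-0.72  0.72  1.48 -0.    0.94 -2.31]
t4 271 [-0.72  0.72  1.48 -0.    0.94  0.83]
big 80.7 [-0.44  0.47  1.35 -0.    1.32 -1.85]
big 260.7 [-0.44  0.47  1.35 -0.    1.32  1.29]
```

```bash
python3 - <<'E'
from h import *
arm.move_gripper(50,100)
arm.move_to(np.array([487,251.5,230.]),down(32.3))
p,d=arm.read_camera("wrist"); cv2.imwrite("pics/b_w.png",p)
p,d=arm.read_camera("scene"); cv2.imwrite("pics/b_s.png",p); P,C=cloud("scene",p,d)
print(rect(P,388,413,30,150,180),rect(P,440,330,60,150,190),arm.get_time(),arm.get_eef_pos())
E
```

```text
None [451.6 308.6  62.7   6.1 -58.6  39.  168.3] 2.0583 [486.56642757 252.614643   230.04098648]
```

View pics/b_w.png

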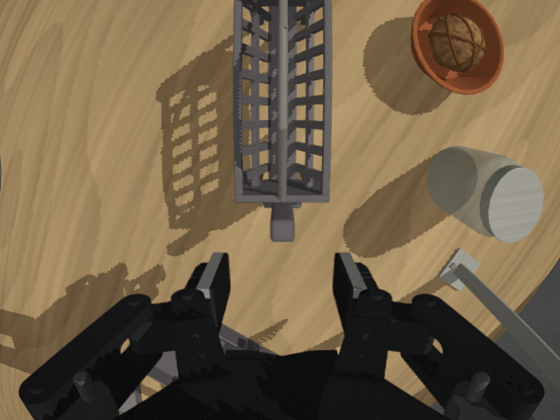

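```bash
cat >> h.py <<'E'
def wcloud(eef=None):
    """world cloud from wrist camera; returns (img, HxWx3 world pts, mask)"""
    pos=np.array(arm.get_eef_pos()); q=arm.get_eef_rot(); p,d=arm.read_camera("wrist")
    c=arm.get_calibration("wrist"); f=210/np.tan(np.radians(c["fovy"])/2)
    v,u=np.mgrid[0:420,0:560]; dx=u-c["cx"]; dy=v-c["cy"]; r=np.hypot(dx,dy)+1e-9; th=r/f
    k=np.tan(th)/r
    X=np.stack([dx*k*d,dy*k*d,d],-1)
    T=np.array(c["tool_from_camera"]); X=X@T[:3,:3].T+T[:3,3]
    M=R.from_quat([q[1],q[2],q[3],q[0]]).as_matrix()
    return p,X@M.T+pos,(d>0)&(th<1.2)
E
python3 - <<'E'
from h import *
p,X,m=wcloud(); P=X[m]
print(X[233,283],X[225,283])
print(rect(P,488,251,25,155,180), rect(P,438,331,200,120,136), rect(P,438,331,200,160,175))
print("jar",rect(P,665,370,80,120,140)); topview(P,p[m],300,700,150,550,.8,"pics/b_t.png",True,200)
E
```

```text
[488.48199535 252.06214637 170.0201045 ] [485.65414122 256.50156318 169.60080624]
[487.3 253.   15.8  15.5  31.7 678.  169.1] [ 507.5  364.2  226.8  161.8   32.9 4807.   126.8] [ 452.   309.8  149.4   15.7  -58.2 1983.   170.1]
jar [ 666.   372.9   72.8   72.1   14.4 3610.   129.9]
```

View pics/b_t.png

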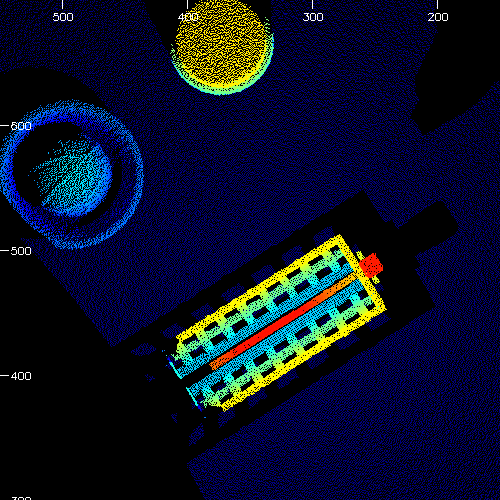

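```bash
python3 - <<'E'
from h import *
q=down(31.9)
arm.line_to(np.array([487.4,252.8,200.]),q,feed=100)
hit=arm.line_to(np.array([487.4,252.8,145.]),q,feed=80,threshold=12)
print(hit,arm.get_eef_pos(),arm.get_contact_force())
arm.move_gripper(0,100); print(arm.get_opening())
arm.line_to(np.array([487.4,252.8,345.]),q,feed=120); arm.sleep(0.3)
print(arm.get_eef_pos(),arm.get_contact_force(),arm.get_torque(),arm.get_opening(),arm.get_time())
p,X,m=wcloud(); cv2.imwrite("pics/c_w.png",p); P=X[m]
topview(P,p[m],300,700,150,550,.8,"pics/c_t.png",True,400)
p,d=arm.read_camera("scene"); cv2.imwrite("pics/c_s.png",p)
E
```

```text
False [487.78195579 252.93876624 145.3543324 ] [-0.32770399  0.06052529 -0.45695357]
14.763111724966647
[487.32249069 252.7816444  344.7638361 ] [ 0.04512582  0.32591956 -2.65884471] [-0.28497132 -0.13906965 -0.03812359] 14.474363694482879 5.9167
```

View pics/c_w.png

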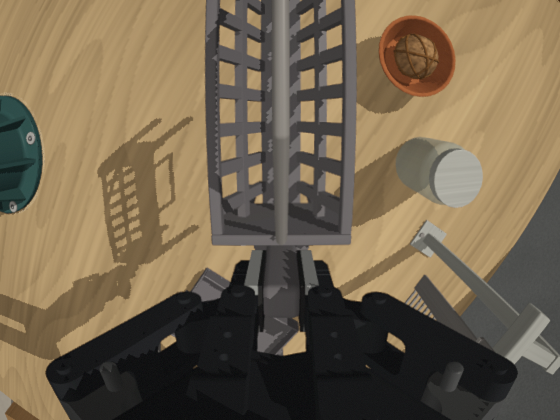

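View pics/c_s.png

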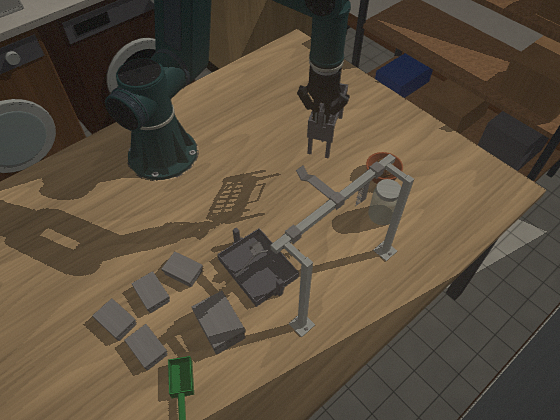

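```bash
cat >> h.py <<'E'
def tool(X):
    pos=np.array(arm.get_eef_pos()); q=arm.get_eef_rot(); M=R.from_quat([q[1],q[2],q[3],q[0]]).as_matrix()
    return (X-pos)@M
E
python3 - <<'E'
from h import *
p,X,m=wcloud(); L=tool(X[m])  # x down, y inward, z jaw
for y in range(40,200,8):
    q=L[(abs(L[:,1]-y)<4)&(abs(L[:,2])<8)&(L[:,0]<20)&(L[:,0]>-60)]
    if len(q): t=q[q[:,0]<q[:,0].min()+3]; print(y,len(q),np.round(t.mean(0),1))
print("rim")
for y in range(0,200,16):
  for s in(-34.5,34.5):
    q=L[(abs(L[:,1]-y)<5)&(abs(L[:,2]-s)<3)&(abs(L[:,0]-20)<30)]
    if len(q): print(y,s,len(q),np.round(np.percentile(q[:,0],[5,50]),1))
E
```

```text
40 226 [-8.1 42.4  0. ]
48 257 [-15.2  50.8  -0.1]
56 315 [-21.6  58.8   0.1]
64 375 [-25.6  65.7  -0.3]
72 405 [-25.4  72.1  -0.2]
80 411 [-25.6  80.   -0.3]
88 423 [-25.7  87.9  -0.3]
96 417 [-25.4  95.9  -0.3]
104 392 [-25.7 104.   -0.3]
112 198 [-25.6 110.2  -0.3]
rim
16 -34.5 179 [17.6 18.8]
16 34.5 170 [17.5 19. ]
32 -34.5 160 [18. 19.]
32 34.5 151 [18.1 19.1]
48 -34.5 183 [18.1 19.1]
48 34.5 173 [18. 19.]
64 -34.5 187 [18.2 19.2]
64 34.5 174 [18.2 19.3]
80 -34.5 197 [18.2 19.3]
80 34.5 171 [18.4 19.3]
96 -34.5 196 [18.1 19.2]
96 34.5 157 [18.2 19.3]
112 -34.5 185 [18.3 19.3]
112 34.5 158 [18.1 19.3]
128 -34.5 139 [18.3 19.5]
128 34.5 113 [18.4 19.7]
```

```bash
python3 - <<'E'
from h import *
q=down(1.2)
arm.move_to(np.array([518,12.5,345.]),q); arm.sleep(.3)
p,X,m=wcloud(); cv2.imwrite("pics/d_w.png",p); P=X[m]; np.save("d.npy",P)
topview(P,p[m],450,750,-50,300,.6,"pics/d_t.png",True,400)
print(arm.get_eef_pos(),arm.get_time())
Q=P[(P[:,2]>305)&(P[:,2]<345)&(P[:,0]>563)&(P[:,0]<680)&(abs(P[:,1]-108)<20)]
for x in range(560,680,8):
    qq=Q[abs(Q[:,0]-x)<4]
    if len(qq)>5: print(x,len(qq),np.round(np.percentile(qq[:,1],[2,98]),1),np.round(np.percentile(qq[:,2],[5,50,95]),1))
E
```

```text
[518.02759362  13.33805617 344.98722402] 7.375
560 16 [100.7 118.8] [330.5 331.1 332.2]
568 625 [ 95.9 119.1] [326.6 330.7 332.7]
576 401 [ 95.8 119.1] [317.4 321.7 325.8]
584 585 [ 96.2 119.4] [312.6 314.5 316.8]
592 807 [ 96.5 119.7] [315.8 318.9 321.8]
600 843 [ 96.7 119.8] [321.6 324.8 327.8]
608 618 [ 96.8 120.1] [327.  328.3 329.5]
616 560 [ 97.  120.4] [327.2 328.4 329.4]
624 514 [ 97.1 120.4] [327.3 328.4 329.5]
632 485 [ 97.3 120.7] [327.3 328.4 329.6]
640 450 [ 97.6 120.8] [327.1 328.3 329.4]
648 418 [ 97.8 121. ] [327.2 328.4 329.5]
656 398 [ 97.9 121.3] [327.2 328.4 329.5]
664 363 [ 98.  121.4] [327.1 328.3 329.5]
672 360 [ 97.8 121.5] [324.9 328.4 329.5]
```

View pics/d_w.png

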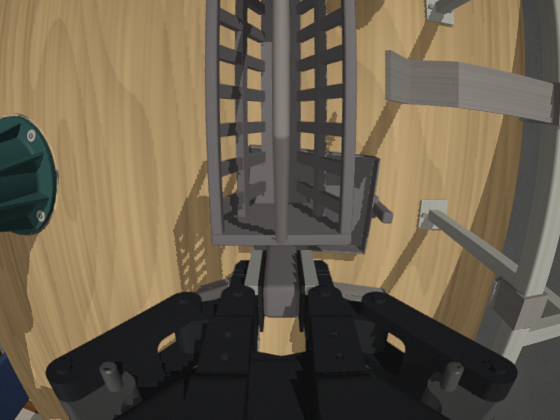

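```bash
python3 - <<'E'
from h import *
q=down(1.2)
arm.line_to(np.array([518,12.7,330.]),q,feed=120)
print(arm.line_to(np.array([585.4,12.7,330.]),q,feed=90,threshold=15)); arm.sleep(.3)
f0=arm.get_contact_force(); print(arm.get_eef_pos(),f0)
h=arm.line_to(np.array([585.4,12.7,288.]),q,feed=30,threshold=2.0); arm.sleep(.3)
print(h,arm.get_eef_pos(),arm.get_contact_force(),arm.get_torque(),arm.get_time())
p,X,m=wcloud(); cv2.imwrite("pics/e_w.png",p)
p,d=arm.read_camera("side"); cv2.imwrite("pics/e_s.png",p)
E
```

```text
False
[585.08583765  12.71568923 330.15464787] [ 0.68542209  0.52801504 -2.8698397 ]
True [585.31928823  12.79956769 293.54352282] [2.86296405 0.3993169  3.97963102] [ 0.3956651  -0.40148501 -0.31010192] 10.2333
```

View pics/e_w.png

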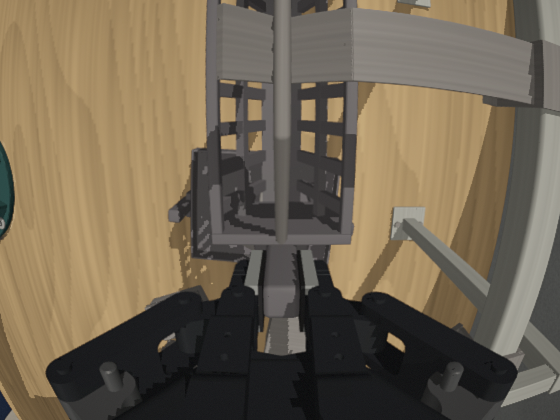

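View pics/e_s.png

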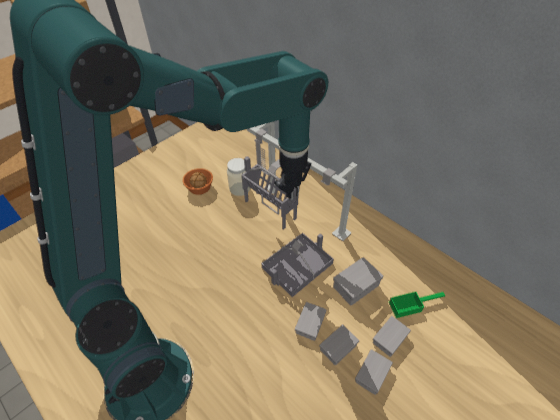

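```bash
python3 - <<'E'
from h import *
q=down(1.2)
arm.move_gripper(45,100); print(arm.get_contact_force())
arm.line_to(np.array([585.4,12.7,345.]),q,feed=80)
arm.line_to(np.array([500,12.7,365.]),q,feed=150)
p,X,m=wcloud(); cv2.imwrite("pics/f_w.png",p); P=X[m]
print(rect(P,583,108,150,322,340)); arm.move_to(np.array([430,-120,300.]),down(87)); arm.sleep(.5)
W=[]
for n in ["scene","side"]:
    p,d=arm.read_camera(n); cv2.imwrite(f"pics/f_{n}.png",p); P,C=cloud(n,p,d); W.append(P)
    print(n,rect(P,560,-36,25,108,140),rect(P,458,-31,25,60,90),rect(P,663,-42,25,60,90))
    print(rect(P,585,12,20,290,325),rect(P,583,108,110,265,282))
np.save("f.npy",np.vstack(W)); print(arm.get_time())
E
```

```text
[ 0.38116736 -0.1967821  -0.399771  ]
[ 631.6   89.3  193.1  133.8  -85.4 8808.   328.7]
scene [559.8 -35.2  34.6  26.4  -3.8  92.  120.4] [458.6 -30.5  17.7  14.4  12.   42.   73.8] [663.4 -42.4  16.9  16.8 -87.   49.   74.2]
[587.5  12.2  16.6  15.4  73.   89.  311. ] [583.8 107.1 206.2  76.  -89.3 536.  275.5]
side None [457.3 -32.6  16.   14.2 -47.5  32.   73.7] [661.4 -44.3  15.4  13.6 -89.6  31.   73.7]
None [550.9 118.8 100.2   8.7 -89.8  79.  274. ]
14.5083
```

View pics/f_w.png

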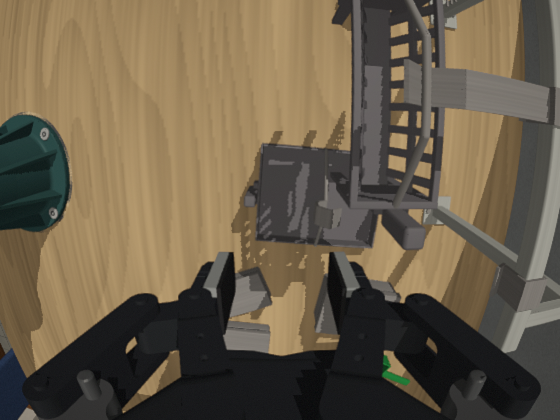

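View pics/f_scene.png

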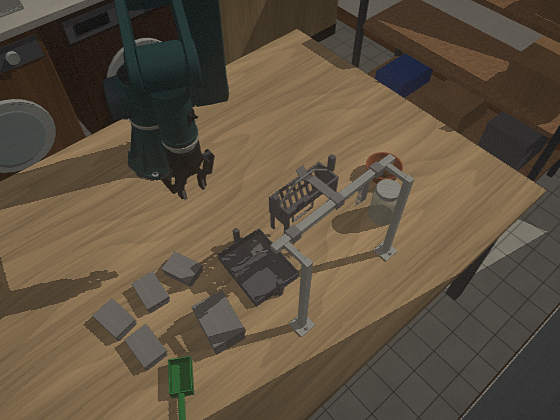

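View pics/f_side.png

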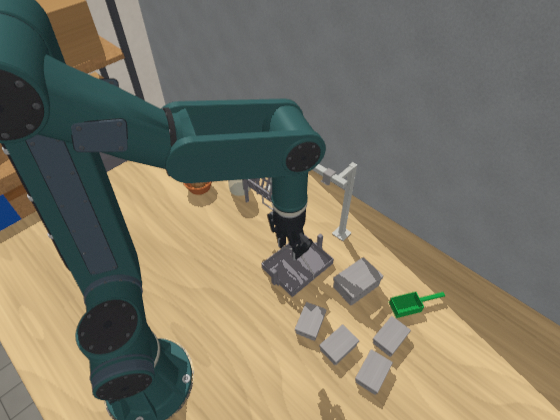

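```bash
python3 - <<'E'
from h import *
q=down(86.6)
arm.move_to(np.array([458,-31.3,130.]),q); arm.sleep(.2)
p,X,m=wcloud(); cv2.imwrite("pics/g_w.png",p); P=X[m]
print(rect(P,458,-31,25,62,90),arm.get_eef_pos(),arm.get_time())
E
```

```text
[457.5 -30.4  16.   15.8  86.3 700.   74.2] [459.0909908  -32.11765205 131.22770174] 15.5583
```

View pics/g_w.png

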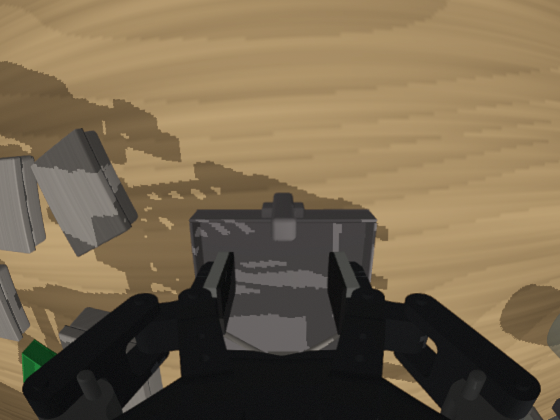

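```bash
python3 - <<'E'
from h import *
q=down(86.4)
arm.line_to(np.array([457.6,-30.4,90.]),q,feed=100)
h=arm.line_to(np.array([457.6,-30.4,47.]),q,feed=60,threshold=12)
print(h,arm.get_eef_pos(),arm.get_contact_force())
arm.move_gripper(0,100); print(arm.get_opening())
arm.line_to(np.array([457.6,-30.4,70.]),q,feed=60)
arm.line_to(np.array([405,-25,75.]),q,feed=120); 
arm.line_to(np.array([405,30,105.]),down(91.2),feed=120); arm.sleep(.4)
print(arm.get_eef_pos(),arm.get_contact_force(),arm.get_torque(),arm.get_opening(),arm.get_time())
W=[]
for n in ["scene","side"]:
    p,d=arm.read_camera(n); cv2.imwrite(f"pics/h_{n}.png",p); P,C=cloud(n,p,d); W.append(P)
    topview(P,C,350,700,-100,250,.7,f"pics/h_t{n}.png",True,330); np.save(f"h_{n}.npy",P)
    print(n, rect(P,508,30,30,165,210), rect(P,611,32,25,118,150), rect(P,508,30,140,70,95))
E
```

```text
False [457.72143108 -30.41533508  47.00973891] [0.65253044 0.65878249 0.48224118]
14.620225749915484
[404.92552631  29.73230687 104.84190233] [-0.00816695 -0.04512452 -1.56337014] [0.0012531  0.22094642 0.01886851] 14.684085333586532 19.55
scene [506.3  32.2  31.5  24.8   7.7  87.  178.7] None [510.7  32.8 216.  153.2   2.  550.   80.9]
side [504.7  32.2  27.8  26.4   5.8  66.  177.9] [610.8  32.5  17.9  15.1  83.6  31.  130.8] [509.5  31.5 224.2 152.9   1.  430.   80.7]
```

View pics/h_scene.png

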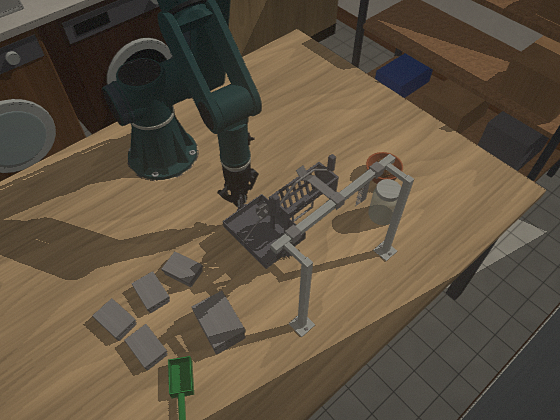

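View pics/h_side.png

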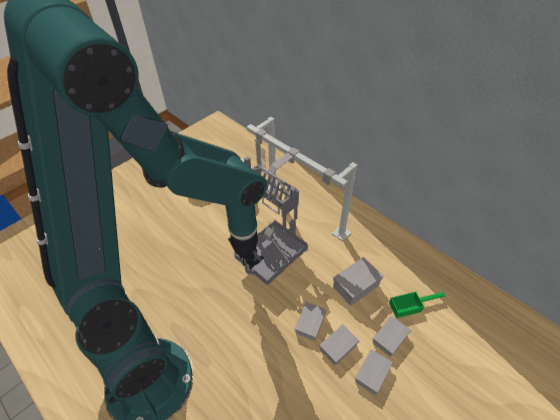

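View pics/h_tscene.png

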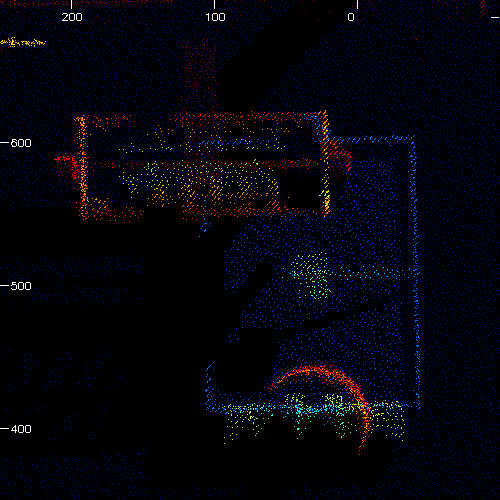

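```bash
python3 - <<'E'
from h import *
for n in ["scene","side"]:
    P=np.load(f"h_{n}.npy")
    q=P[(P[:,2]>70)&(P[:,2]<95)&(abs(P[:,0]-510)<98)&(P[:,1]<-38)&(P[:,1]>-48)]
    print(n,len(q),"rim slope x",np.polyfit(q[:,0],q[:,2],1))
    q=P[(P[:,2]>145)&(P[:,2]<172)&(abs(P[:,0]-583)<14)&(abs(P[:,1]-108)<40)]
    print("loop",len(q),np.round(np.median(q,0),1) if len(q) else 0)
    q=P[(P[:,2]>310)&(P[:,2]<324)&(abs(P[:,0]-583)<14)&(abs(P[:,1]-108)<35)&(abs(P[:,1]-108)>14)]
    print("bail",len(q),np.round(np.median(q,0),1) if len(q) else 0, np.polyfit(q[:,1],q[:,0],1) if len(q)>5 else 0)
    q=P[(P[:,2]>140)&(P[:,2]<172)&(abs(P[:,0]-583)<50)&(abs(P[:,1]-108)<90)]
    print(len(q));
P=np.load("f.npy")
q=P[(P[:,2]>145)&(P[:,2]<172)&(abs(P[:,0]-583)<14)&(abs(P[:,1]-108)<40)]
print("loopf",len(q),np.round(np.median(q,0),1),np.round(q[::3],0).tolist())
E
```

```text
scene 171 rim slope x [-5.20562458e-03  8.31290991e+01]
loop 61 [584.1 107.5 161.4]
bail 37 [584.7 122.8 320.3] [-2.02799567e-02  5.86193405e+02]
80
side 161 rim slope x [-1.25135890e-03  8.04837109e+01]
loop 43 [584.2 108.3 161. ]
bail 26 [583.4 106.9 318.5] [-1.93668888e-02  5.85717630e+02]
71
loopf 86 [584.3 113.8 161.5] [[582.0, 142.0, 170.0], [584.0, 137.0, 167.0], [582.0, 132.0, 164.0], [584.0, 141.0, 159.0], [584.0, 134.0, 161.0], [582.0, 128.0, 160.0], [582.0, 121.0, 160.0], [582.0, 114.0, 162.0], [586.0, 121.0, 160.0], [585.0, 114.0, 161.0], [585.0, 107.0, 163.0], [585.0, 99.0, 166.0], [582.0, 95.0, 161.0], [582.0, 87.0, 164.0], [589.0, 92.0, 166.0], [586.0, 88.0, 163.0], [585.0, 82.0, 162.0], [584.0, 71.0, 167.0], [585.0, 81.0, 159.0], [589.0, 74.0, 164.0], [580.0, 141.0, 169.0], [582.0, 139.0, 164.0], [585.0, 137.0, 158.0], [582.0, 129.0, 162.0], [583.0, 126.0, 159.0], [581.0, 118.0, 161.0], [583.0, 112.0, 159.0], [584.0, 108.0, 157.0], [582.0, 101.0, 159.0]]
```

```bash
python3 - <<'E'
from h import *
q=down(91.2)
arm.line_to(np.array([405,105.4,110.]),q,feed=120); arm.sleep(.2)
print(arm.get_eef_pos(),arm.get_contact_force())
h=arm.line_to(np.array([481,105.4,110.]),q,feed=60,threshold=6); arm.sleep(.4)
print(h,arm.get_eef_pos(),arm.get_contact_force(),arm.get_time())
for n in ["scene","side"]:
    p,d=arm.read_camera(n); cv2.imwrite(f"pics/i_{n}.png",p); P,C=cloud(n,p,d)
    topview(P,C,350,700,-50,250,.7,f"pics/i_t{n}.png",True,330)
    q=P[(P[:,2]>145)&(P[:,2]<172)&(abs(P[:,0]-583)<20)&(abs(P[:,1]-108)<40)]
    print("loop",len(q),np.round(np.median(q,0),1) if len(q) else 0)
    print(rect(P,585,12,22,290,325),rect(P,583,108,110,265,282))
x=cv2.resize(cv2.imread("pics/i_scene.png")[120:280,200:420],None,fx=3,fy=3,interpolation=cv2.INTER_CUBIC); cv2.imwrite("pics/i_z.png",x)
E
```

```text
[404.97632703 104.84717216 109.95657427] [-0.24205971 -0.34797858 -1.9534343 ]
False [480.94884619 105.40589087 110.02293949] [-0.37150477 -0.42447081 -2.86728875] 22.45
loop 71 [583.2 102.6 159.2]
[587.2  10.7  16.4  16.4  -4.7  89.  310.7] [583.2 109.3 186.4 150.4  62.3 679.  275.6]
loop 58 [581.9 100.1 161.5]
[587.2  10.2  18.   15.5   1.1  64.  309.1] [580.9  70.1 164.9 126.   34.7 230.  274. ]
```

View pics/i_z.png

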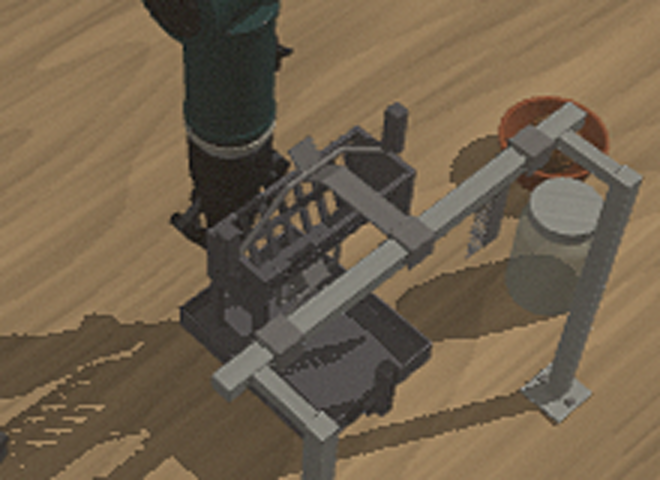

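```bash
python3 - <<'E'
from h import *
h=arm.line_to(np.array([481,105.4,80.]),None,feed=25,threshold=2.0); arm.sleep(.3)
print(h,arm.get_eef_pos(),arm.get_contact_force(),arm.get_torque(),arm.get_time())
for n in ["scene","side"]:
    p,d=arm.read_camera(n); cv2.imwrite(f"pics/j_{n}.png",p); P,C=cloud(n,p,d)
    print(rect(P,585,12,22,290,325),rect(P,585,204,22,290,325),rect(P,684,109,22,80,130))
E
```

```text
True [480.39014186 105.35456733  84.66228426] [-0.21702887 -0.8037394   5.07835027] [-0.0501996  -0.48235371  0.06543175] 23.775
[586.9  11.9  15.7  15.4  -6.5  88.  312.7] [581.4 202.7  18.1  17.9   2.7  84.  310.3] [686.7 110.3  17.5  17.  -83.7  73.  106.6]
[586.3  10.3  17.3  15.1 -10.   65.  310. ] None None
```

```bash
python3 - <<'E'
from h import *
arm.move_gripper(42,100); print(arm.get_contact_force())
q=down(91.2)
arm.line_to(np.array([480.4,105.4,130.]),q,feed=60)
arm.line_to(np.array([400,105,160.]),q,feed=150)
arm.move_to(np.array([400,-120,300.]),down(87)); arm.sleep(1)
print(arm.get_time())
for n in ["scene","side"]:
    p,d=arm.read_camera(n); cv2.imwrite(f"pics/k_{n}.png",p); P,C=cloud(n,p,d); np.save(f"k_{n}.npy",P)
    topview(P,C,350,700,-50,250,.7,f"pics/k_t{n}.png",True,330)
    print(n,rect(P,585,12,22,290,325),rect(P,583,204,22,290,325),rect(P,686,110,22,80,130),rect(P,480,105,25,95,130))
    q=P[(P[:,2]>45)&(P[:,2]<75)&(np.hypot(P[:,0]-583,P[:,1]-108)<130)]
    print("rim",rect(P,583,108,135,58,75))
    for t in [("big",635,-225,95,50,75),("t1",435,-205,65,28,50),("t2",435,-312,65,28,50),("t3",440,-425,65,28,50),("t4",558,-403,65,28,50)]: print(t[0],rect(P,*t[1:]))
x=cv2.resize(cv2.imread("pics/k_scene.png")[120:280,200:420],None,fx=3,fy=3,interpolation=cv2.INTER_CUBIC); cv2.imwrite("pics/k_z.png",x)
E
```

```text
[-0.48358276  0.09630327  0.30695817]
27.9167
scene [584.8  11.3  20.6  15.1   3.3  86.  311.9] [581.4 204.   17.1  16.1  89.7  85.  312.2] [673.9 109.5  16.8  15.4  -1.1  57.  101.2] None
rim [576.4 109.1 207.4 154.7   1.4 275.   64.2]
big [ 633.4 -224.4  134.2   90.3   -9.5 1740.    60.9]
t1 [ 434.3 -205.4   96.7   68.3   21.1  746.    36.9]
t2 [ 437.2 -311.3   98.2   65.9   -4.8  806.    36.9]
t3 [ 442.7 -425.7   99.1   66.3   10.6  906.    36.8]
t4 [ 561.2 -402.2   98.4   66.     1.1  994.    36.9]
side None None None [463.  102.6  17.4  15.8 -14.2  51.  115.3]
rim [499.1 127.9 192.5 106.8  57.1 201.   66. ]
big [ 633.8 -226.7  131.1   91.    -9.3 1101.    60.2]
t1 [ 434.6 -207.7   96.6   66.1   21.8  700.    36. ]
t2 [ 438.  -313.    97.2   66.6   -4.1  800.    36.1]
t3 [ 443.6 -427.1   97.2   65.3   10.   909.    35.9]
t4 [ 561.6 -404.2   98.1   66.5    0.8  774.    36.1]
```

View pics/k_z.png

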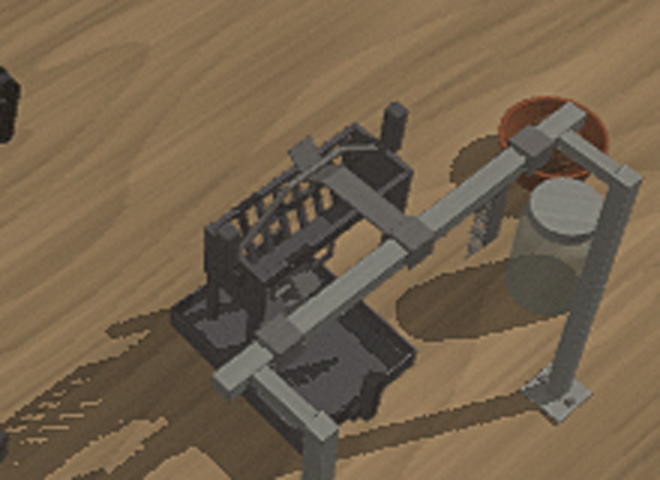

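View pics/k_side.png

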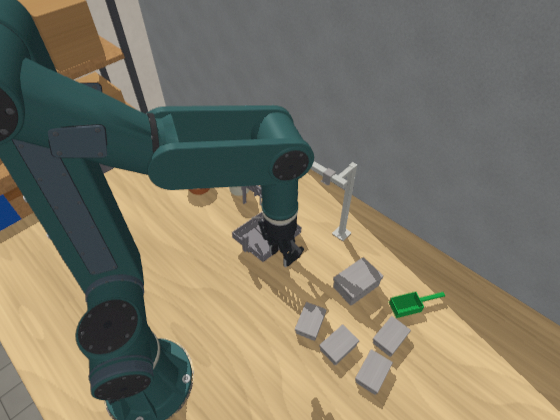

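```bash
python3 - <<'E'
from h import *
arm.move_to(np.array([430,-250,250.]),down(111))
def lug(P,x,y):
    m=(abs(P[:,0]-x)<40)&(abs(P[:,1]-y)<20)&(P[:,2]>80)&(P[:,2]<135); q=P[m]
    if len(q)<6: return None
    t=np.percentile(q[:,2],95); q=q[q[:,2]>t-5]; return np.round([*q.mean(0),len(q)],1)
for k in range(5):
  for n in ["scene","side"]:
    p,d=arm.read_camera(n); P,C=cloud(n,p,d)
    print(n,lug(P,475,106),lug(P,682,110),rect(P,583,108,135,58,75)); 
  arm.sleep(.25)
topview(P,C,350,700,-50,250,.7,"pics/l_t.png",True,330)
cv2.imwrite("pics/l_side.png",cv2.resize(p[150:300,180:380],None,fx=3.5,fy=3.5))
E
```

```text
scene None [695.8 109.9 121.4  26. ] [603.7 108.6 208.2 153.    1.8 324.   65.5]
side [487.  103.8 107.6  18. ] None [569.9 106.4 179.  153.1   1.7 128.   62.3]
scene None [674.8 110.8 105.6  27. ] [576.6 108.8 208.2 153.1   1.4 257.   63.9]
side [472.3 102.8 120.8  19. ] None [550.1 106.  181.9 153.7   1.4 253.   65.9]
scene None [693.1 110.9 119.3  29. ] [600.7 108.9 207.1 153.3   1.7 320.   65.6]
side [489.5 103.5 107.2  13. ] None [548.4  77.  198.7 125.7 -53.8 103.   62.3]
scene None [683.5 110.  113.6  29. ] [587.5 108.6 206.8 153.1   1.4 273.   64.9]
side [476.1 103.1 115.3  23. ] None [559.5 106.4 187.4 153.    1.2 204.   65. ]
scene None [686.8 110.7 112.3  28. ] [590.7 109.4 207.2 154.7   1.1 300.   65. ]
side [483.  104.1 111.2  20. ] None [564.3 105.8 178.  153.1   2.1 173.   63.6]
```

View pics/l_side.png

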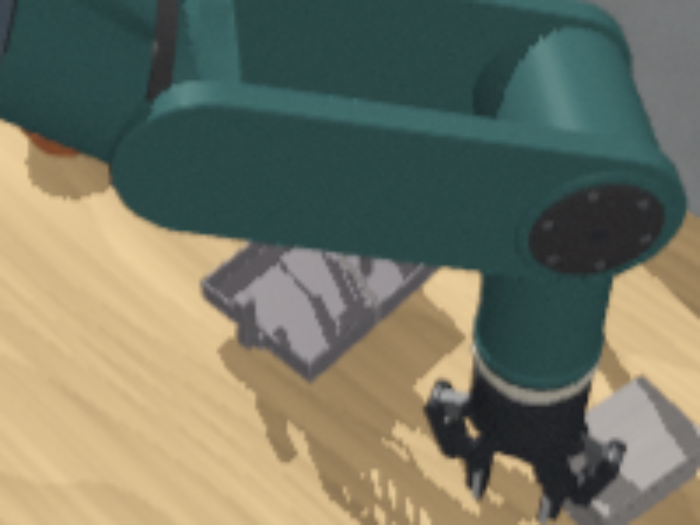

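```bash
python3 - <<'E'
from h import *
arm.move_gripper(80,60)
arm.move_to(np.array([434,-206,260.]),down(111)); arm.sleep(.2)
p,X,m=wcloud(); cv2.imwrite("pics/m_w.png",p); P=X[m]
for t in [("big",635,-225,95,50,75),("t1",435,-205,65,28,50),("t2",435,-312,65,28,50),("t3",440,-425,65,28,50),("t4",558,-403,65,28,50)]: print(t[0],rect(P,*t[1:]))
E
```

```text
big [ 632.8 -225.5  130.9   90.2   -8.9 4473.    59.9]
t1 [ 434.3 -207.2   95.3   65.7   21.2 4720.    35.8]
t2 [ 4.368e+02 -3.125e+02  9.640e+01  6.700e+01 -4.500e+00  4.675e+03
  3.590e+01]
t3 [ 442.9 -426.9   96.5   67.2   10.1 3670.    35.8]
t4 [ 5.614e+02 -4.035e+02  9.720e+01  6.760e+01  9.000e-01  3.082e+03
  3.590e+01]
```

View pics/m_w.png

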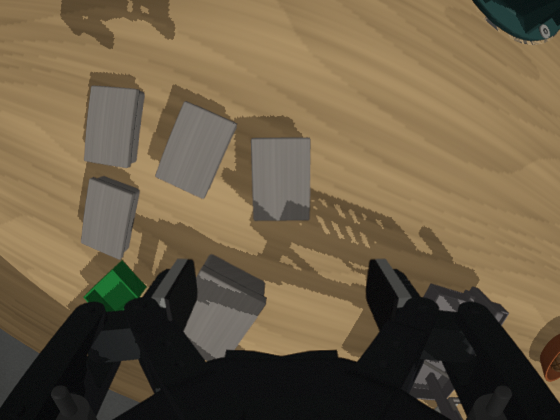

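```bash
cat >> h.py <<'E'
BIG=(632.9,-225.4,-9.1)
def stack(x,y,yaw,k,off=(0,0)):
    g=14; q=down(yaw+90); qb=down(BIG[2]+90); hz=60+36*k+g
    arm.move_gripper(82,60)
    arm.move_to(np.array([x,y,120.]),q)
    h=arm.line_to(np.array([x,y,g]),q,feed=90,threshold=15); print("pick",h,np.round(arm.get_eef_pos(),1))
    arm.move_gripper(0,60); print("open",arm.get_opening())
    zt=max(hz+45,140)
    arm.line_to(np.array([x,y,zt]),q,feed=150)
    bx,by=BIG[0]+off[0],BIG[1]+off[1]
    arm.move_to(np.array([bx,by,zt]),qb)
    arm.line_to(np.array([bx,by,hz+8]),qb,feed=100); arm.sleep(.2)
    h=arm.line_to(np.array([bx,by,hz-4]),qb,feed=20,threshold=5); print("place",h,np.round(arm.get_eef_pos(),1),np.round(arm.get_contact_force(),1))
    arm.move_gripper(82,60)
    arm.line_to(np.array([bx,by,zt+60]),qb,feed=120)
    print(arm.get_time())
E
python3 - <<'E'
from h import *
stack(434.3,-207.2,21.2,0)
arm.move_to(np.array([560,-260,260.]),down(80)); arm.sleep(.2)
p,X,m=wcloud(); cv2.imwrite("pics/n_w.png",p); P=X[m]
print("top",rect(P,633,-225,95,85,110))
for t in [("t2",435,-312,65,28,50),("t3",440,-425,65,28,50),("t4",558,-403,65,28,50)]: print(t[0],rect(P,*t[1:]))
q=P[(np.hypot(P[:,0]-633,P[:,1]+225)<90)&(P[:,2]>52)&(P[:,2]<75)]; print(rect(q,633,-225,95,52,75))
p,d=arm.read_camera("scene"); cv2.imwrite("pics/n_s.png",p); P,C=cloud("scene",p,d); print("sc",rect(P,633,-225,95,85,110),rect(P,633,-225,95,50,70))
E
```

```text
pick False [ 434.7 -207.4   14.4]
open 64.5441942945012
place True [ 633.1 -225.5   74.8] [-0.8  1.   3. ]
38.5667
top [ 632.2 -225.3   96.7   66.6   -8.6 5675.    95.9]
t2 [ 4.368e+02 -3.128e+02  9.700e+01  6.720e+01 -4.700e+00  4.908e+03
  3.580e+01]
t3 [ 443.1 -426.9   97.1   67.2   10.2 3965.    35.8]
t4 [ 5.615e+02 -4.035e+02  9.660e+01  6.700e+01  1.200e+00  3.994e+03
  3.580e+01]
[ 633.2 -225.3  129.9   89.7   -9.6 2913.    59.8]
sc [ 632.4 -224.    99.1   66.3   -8.7  985.    96.9] [ 634.4 -224.5  131.2   90.3   -9.6  716.    60.6]
```

View pics/n_w.png

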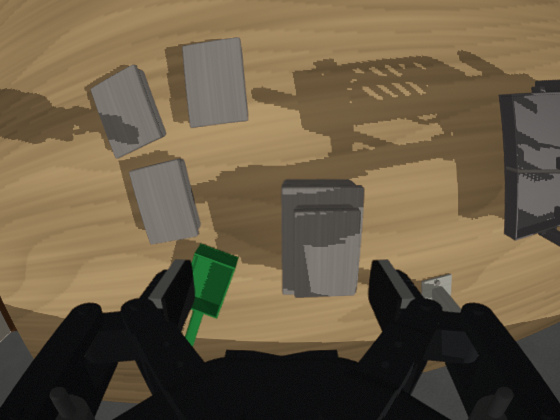

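View pics/n_s.png

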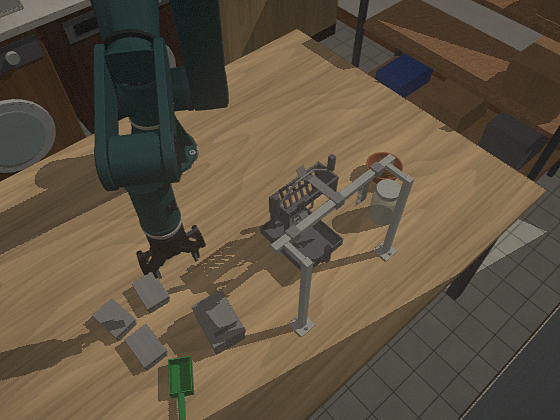

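```bash
python3 - <<'E'
from h import *
stack(436.9,-312.6,-4.6,1,(.3,0))
stack(442.9,-426.9,10.1,2,(.3,0))
arm.move_to(np.array([540,-300,330.]),down(80)); arm.sleep(.2)
p,X,m=wcloud(); cv2.imwrite("pics/o_w.png",p); P=X[m]
for a,b in [(155,180),(120,140),(85,106),(52,70)]: print(rect(P,633,-225,95,a,b))
print(rect(P,561,-403,65,28,50))
E
```

```text
pick False [ 437.3 -312.9   14.5]
open 64.63353140586791
place True [ 633.5 -225.5  110.9] [-0.3  0.5  4.3]
46.4333
pick False [ 443.3 -427.3   14.6]
open 65.1909277763345
place True [ 633.5 -225.4  147. ] [ 0.2 -0.2  5. ]
54.2917
[ 633.2 -225.5   97.2   66.5   -9.8 4151.   167.9]
[ 632.3 -225.7   96.6   65.8   -9.5  663.   131.1]
[ 631.6 -225.8   95.8   66.3   -9.4  553.    95.3]
[ 632.6 -226.2  128.7   90.6   -9.6 2022.    59.9]
[ 5.614e+02 -4.037e+02  9.690e+01  6.670e+01  1.000e+00  3.146e+03
  3.590e+01]
```

View pics/o_w.png

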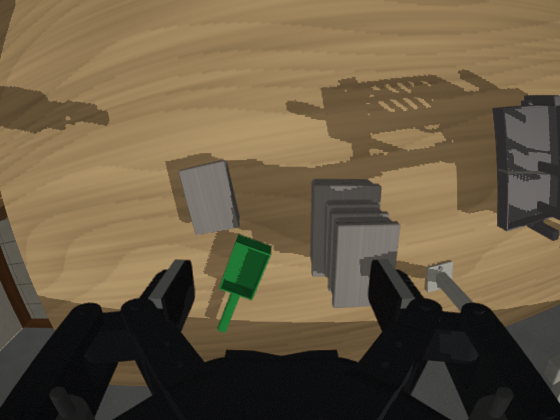

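```bash
python3 - <<'E'
from h import *
stack(561.4,-403.6,1.0,3,(.2,0))
arm.move_to(np.array([480,-300,360.]),down(80)); arm.sleep(.2)
p,X,m=wcloud(); cv2.imwrite("pics/p_w.png",p); P=X[m]
for a,b in [(192,215),(155,180),(120,140),(85,106),(52,70)]: print(rect(P,633,-225,95,a,b))
arm.move_to(np.array([250,-480,350.]),down(60)); arm.sleep(.2)
def lug(P,x,y):
    q=P[(abs(P[:,0]-x)<40)&(abs(P[:,1]-y)<20)&(P[:,2]>80)&(P[:,2]<135)]
    if len(q)<6: return None
    t=np.percentile(q[:,2],95); q=q[q[:,2]>t-5]; return np.round([*q.mean(0),len(q)],1)
for k in range(4):
  for n in ["scene","side"]:
    p,d=arm.read_camera(n); P,C=cloud(n,p,d); cv2.imwrite(f"pics/p_{n}.png",p)
    print(n,lug(P,475,106),lug(P,682,110),rect(P,585,12,22,290,325),rect(P,583,204,22,290,325))
    if k==3:
        h=P[(abs(P[:,1]-108)<9)&(abs(P[:,0]-583)<14)&(P[:,2]>150)&(P[:,2]<185)]; print("hook",len(h),np.round(h.mean(0),1) if len(h) else 0)
        for a,b in [(192,215),(155,180),(85,106),(52,70)]: print(rect(P,633,-225,95,a,b))
  arm.sleep(.25)
print(arm.get_time())
E
```

```text
pick False [ 561.9 -404.    14.7]
open 64.8043351112339
place True [ 633.4 -225.5  183.1] [ 0.7 -0.8  4.2]
62.7833
[ 631.5 -234.2   97.7   49.1   -9.  2384.   203.9]
[ 614.9 -244.4  114.    55.3  -43.3  645.   167.4]
[ 615.  -244.   115.5   54.4  -43.9  563.   131.1]
[ 613.5 -243.6  114.    55.   -44.1  512.    95.3]
[ 632.6 -226.1  129.5   90.1   -9.2 1681.    59.9]
scene None [688.  110.  114.6  24. ] [586.1  11.7  17.3  14.4   2.7  88.  313. ] [583.4 204.9  19.4  16.5  74.8  87.  310.2]
side None None [586.2  10.3  17.2  14.1   2.1  61.  311. ] [582.2 202.7  17.4  16.8   1.   57.  308.5]
scene None [687.  110.1 114.   26. ] [586.7  13.   17.7  16.2 -78.4  88.  311. ] [582.5 203.   17.6  16.9  -7.5  86.  309.6]
side None None [586.1  10.5  16.7  14.2   1.   64.  310. ] [581.  200.7  18.   16.5   3.   55.  309.5]
scene None [687.3 110.2 114.7  25. ] [586.5  12.1  17.   15.6  -0.7  89.  311.9] [582.2 204.8  18.3  15.7  90.   85.  311.2]
side None None [585.6  10.6  17.   16.5  16.8  63.  309.4] [581.6 202.4  18.3  16.2  -6.2  58.  306.2]
scene None [686.4 110.4 115.2  20. ] [587.5  11.7  16.8  14.1   3.4  88.  312. ] [581.9 204.   18.   15.5  89.9  84.  310.2]
hook 49 [586.2 107.3 161.5]
[ 632.5 -223.8   97.6   66.5   -9.5 1121.   204.8]
[ 634.9 -224.7   93.6   65.1   -8.8  184.   168.3]
[ 645.4 -246.5  112.2   54.4   27.2  135.    95.8]
[ 634.6 -224.7  129.7   90.5   -9.7  634.    60.7]
side None None [5.855e+02 1.010e+01 1.650e+01 1.410e+01 1.000e-01 6.000e+01 3.094e+02] [582.  202.8  17.5  15.4  -2.4  53.  308.5]
hook 0 0
None
None
[ 590.  -224.5   71.9   28.4  -75.2  103.    95.6]
[ 610.3 -223.2   89.4   85.2   80.5  332.    60.1]
66.525
```

View pics/p_scene.png

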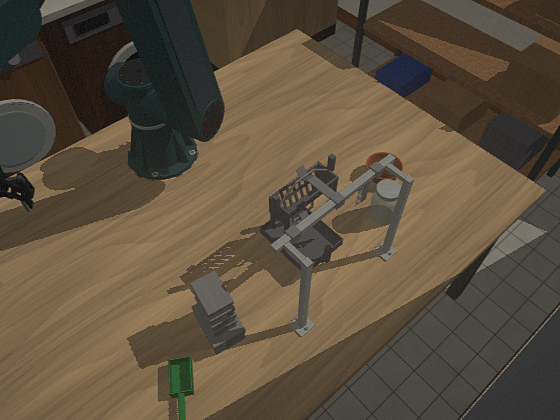

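View pics/p_side.png

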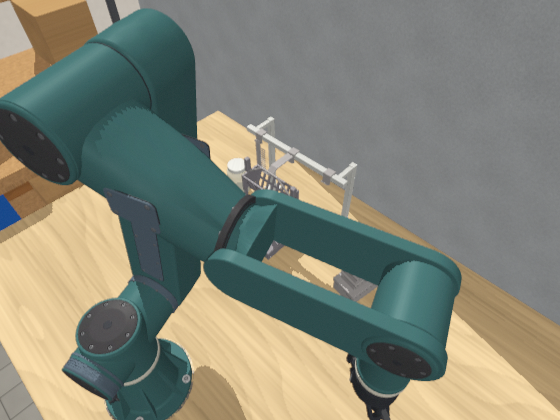

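```bash
python3 - <<'E'
from h import *
arm.move_to(np.array([360,-300,300.]),down(-30)); arm.sleep(.2)
p,X,m=wcloud(); cv2.imwrite("pics/q_w.png",p); P=X[m]
print(rect(P,482,105,25,98,125),rect(P,583,108,135,58,75),arm.get_time())
p,d=arm.read_camera("side"); cv2.imwrite("pics/q_s.png",p); P,C=cloud("side",p,d); print(rect(P,482,105,25,98,125))
E
```

```text
None None 68.475
None
```

View pics/q_w.png

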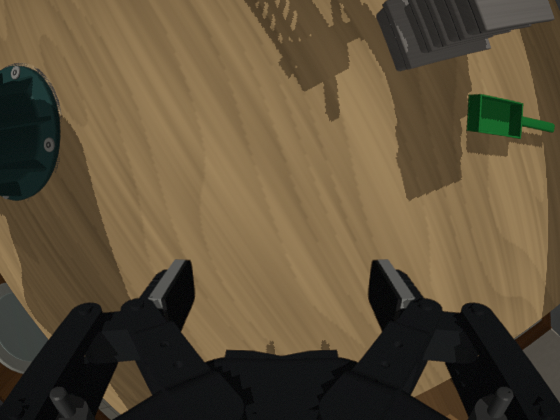

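View pics/q_s.png

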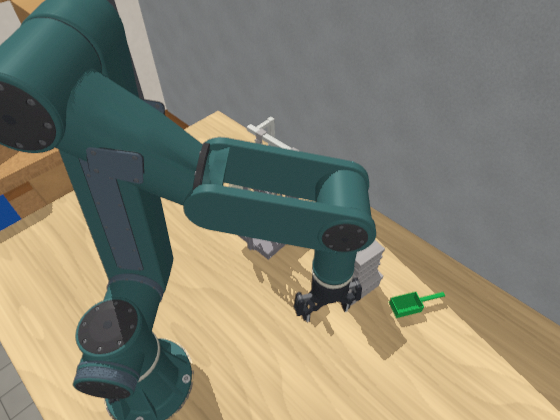

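Not in view there; I'll take one look with the camera turned towards the tray.

```bash
python3 - <<'E'
from h import *
arm.move_to(np.array([390,-110,330.]),down(0)); arm.sleep(.3)
p,X,m=wcloud(); cv2.imwrite("pics/r_w.png",p); P=X[m]
print(rect(P,482,105,25,98,125),arm.get_time())
q=P[(P[:,2]>50)&(P[:,2]<80)&(abs(P[:,1]-33)<6)&(abs(P[:,0]-583)<98)]; 
q=P[(P[:,2]>58)&(P[:,2]<75)&(np.abs((P[:,0]-583)+0)<95)&(P[:,1]>25)&(P[:,1]<37)]; print("rim z(x)",len(q),np.polyfit(q[:,0]-583,q[:,2],1))
q=P[(P[:,2]>58)&(P[:,2]<75)&(abs(P[:,0]-490)<8)&(abs(P[:,1]-105)<80)]; print("rim z(y)",len(q),np.polyfit(q[:,1]-105,q[:,2],1))
p,d=arm.read_camera("scene"); P,C=cloud("scene",p,d); print(rect(P,686,110,22,100,130),rect(P,585,12,22,300,325))
E
```

```text
[481.1  98.1  16.2   4.   -7.8  61.  106.2] 69.675
rim z(x) 396 [1.92633223e-03 6.45096492e+01]
rim z(y) 258 [4.79305480e-03 6.40388063e+01]
[686.1 109.6  17.9  15.4   1.1  49.  111.9] [587.5  11.9  16.1  15.4  -2.8  66.  317.4]
```

View pics/r_w.png

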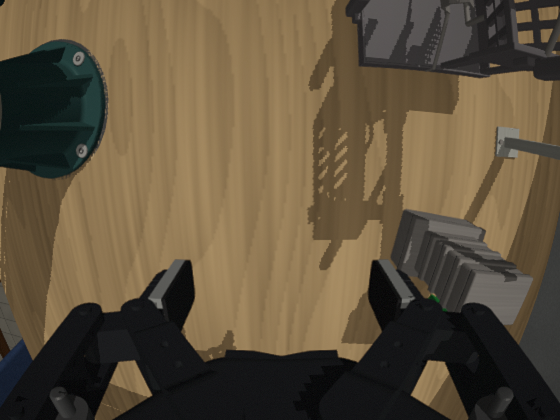

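```bash
python3 - <<'E'
from station import arm
print(arm.get_contact_force()); arm.close_job(); print(arm.get_time())
E
```

```text
[-0.07199983 -0.08295768  0.58837029]
the job is handed in; nothing more can be done
the job is handed in; nothing more can be done
```

I hung the rack by its bail in the rail hook, hung the tray from the rack's loop, and stacked all four small tins on the big tin. I handed the job in at about 70 s, and it reported no verdict.

- **Rack:** in the checks after hanging, its lugs stayed in place at both ends, to within the 1–3 mm measurement noise.
- **Tray:** it swung several degrees after release and then settled. The last look gave rim slopes of 0.005 rad or less. The far lug was steady, and it was within a few millimetres of where it should be with the hook at the loop's middle. The tray hook itself was mostly hidden by the rack, so I inferred its place on the loop from the lugs and rim.
- **Tins:** the top tin is about 2 mm from the big tin's centre line and within about 0.01 rad of its sides. A late wrist view of the column was partly hidden, so its figures for the middle tins were not usable. The first three tins had measured within about 1–2 mm when the third was placed.
- **Bystanders:** I never touched the jar, bowl or scoop, and they looked unmoved in the images. I saw no sign that the tray or rack had been knocked.

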